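# Hold the new handle against the pan crate for the screws

### The arm

A 6-joint arm with a two-finger parallel gripper is mounted at the origin on the work surface. World frame = base frame: x ahead of the robot, y to its left, z up, the work surface at z = 0. Lengths are in m, angles in rad, forces in N, time in s.
With the tool pointing down it reaches from about 0.325 to 0.9 m from the base axis. Payload 6.1 kg.
Tool frame: the origin (TCP) lies midway between the tips of the shut fingers; the grasp point (between the pads) lies 19 mm behind it; z points along the fingers, y is the line along which they close (so a half turn about z gives the same grasp; the last joint's range is limited). The gripper opens to 85 mm and grips with 20 to 120 N. Pads are 22 mm wide; open, the fingers measure 114 mm over their backs; the gripper's body (76 mm by 85 mm) begins 54 mm behind the grasp point. The pads swing forward as they close: fully open they stand 13 mm farther back than shut.
Start: joints at [-1.343, 0.22, 1.526, -0, 1.395, -0.126], TCP at [0.217, -0.586, 0.231] pointing down, gripper open.
Joint ranges: [-2.98, 2.98], [-0.91, 2.08], [0.09, 2.57], [-1.24, 4.39], [0.2, 2.65], [-2.68, 2.68]. Speed limits (rad/s): [2.57, 2.57, 3.01, 3.14, 3.14, 3.14].

### API

Orientations are given as [roll, pitch, yaw] about the fixed x, y, z axes, in that order (R = Rz(yaw) Ry(pitch) Rx(roll)).
In Python, from plant import movep, move_l, set_joints, gripper_to, hold, inverse_kinematics, observe, get_image, get_calibration, Unreachable, job_done gives the robot as it stands. Calls block until the motion is done:
- movep(position, orientation): joint-space move of the TCP to a pose.
- move_l(position, feed=0.15, rotation=None, max_force=None): straight line of the TCP; rotation=None keeps the orientation; feed is the mean speed in m/s. With max_force (N) it stops when the force on the tool has changed by that much, and returns True; else False.
- set_joints(angles): joint-space move.
- gripper_to(opening, f_grip=None): finger opening in m; f_grip is the grip in N (None keeps the last); returns when the fingers have stopped.
- hold(seconds).
- inverse_kinematics(position, orientation): joint angles nearest the present ones, or None.
- observe(): the state.
- get_image(name): name is "side" or "top" or "wrist"; returns (picture, depth): 400x640x3 uint8, red, green, blue; 400x640 float32, m along the optical axis (not along the pixel's ray), 0 where there is no reading.
- get_calibration(name): a dict with "intrinsics" (3x3 intrinsics, pixels), "world_from_camera" (4x4, takes a point from camera to world coordinates). Camera axes: x right, y down, z forward; pixel columns grow to the right and rows downward; lengths in m; the calibration is good to about 2 mm. A picture is of the moment at which its call begins: read the wrist's pose just before it. get_calibration takes no time and is no camera call; for the wrist camera it gives the pose at the moment of the call.
A pose or a line that the arm cannot do raises Unreachable and nothing moves.
- job_done(): hands the job in; it is judged then, once.
The state is a dict: "time_s": time; "q": joint angles; "joint_velocities": joint speeds; "joint_torque": joint torques, N m; "eef_pos": TCP position; "tcp_rot": TCP orientation; "ft_force": force on the tool from outside, world axes, zero at the start; "torque": the same for the moment, N m; "opening": finger opening in m; "grasp_force": force on a finger pad.
Only numpy, scipy, OpenCV 4.12 (cv2) and the standard library are available. Lean on these libraries where they do the work, as an engineer would, in place of code of your own. Each camera call takes 0.05 s, during which the arm holds its last target. There are 200 camera calls.

### The job

Be my third hand while I fit the second handle to the pan crate: take the longer of the two wooden bow handles from the bench and bring it gently, without ramming, against the crate's bare end, level, both feet flat on the panel and centred over the two drilled holes. Press it there with a steady push of about 12 newtons (a full litre bottle's weight) so that I can drive the screws from inside, and after at least three seconds of steady pushing finish while still gripping and pressing it. Leave everything else on the bench where it is.

Things in the scene. Friction and masses are not known exactly. Their poses are not given: they have to be found in the camera images.
- crate: Low plywood crate, 320 x 320 mm, 125 mm high, weighed down by black pans: stiff, it does not move or give. Origin: centre of its underside. Its +y is the outward normal of the bare end panel (320 mm wide along the crate's x, outer face 160 mm from the origin), which looks to the robot's left and up to 0.45 rad away from it (yaw -0.45 to 0.1). The opposite end (-y) already has such a handle.
- crate_holes (a point): Midway between the two drilled holes, on the outer face of the bare end panel: centred on its width, 95 mm above the bench (30 mm below the panel's top edge). The holes are 7 mm wide, level and 150 mm apart (75 mm either side along the crate's x); a pencil tick on the panel's top edge stands over each. Axes as the crate's: +y points out of the panel.
- handle: Longer bow handle, dark wood, 85 to 170 g, lying on its side: straight bar 176 mm long, 20 mm thick, 28 mm high; a leg at either end with a flat foot 26 x 28 mm, feet 150 mm apart; 62 mm deep, 42 mm clear behind the bar. Origin: midway between the feet, in their plane, at the underside. x along the bar, feet point to -y, z up; in place, axes parallel to the crate's, not turned over.
- handle_feet (a point): The point midway between the centres of the two foot faces, 14 mm above the handle's underside. In place it coincides with point crate_holes. Axes as the handle's.
- handle_grip (a point): The middle of the handle's bar, 52 mm in +y from the plane of the feet, 14 mm above the underside: grip the bar here across its 20 mm thickness.
- short_handle: The shorter bow handle of the same wood and section, feet 90 mm apart, 116 mm long over all; it does not fit these holes. The two handles may lie in either of two areas on the robot's left. Leave it.
- screwdriver: A screwdriver about 0.2 m long lying on the bench. Leave it.
- pencil: A flat carpenter's pencil, 165 x 13 x 8 mm, lying between the two handles. Leave it.
- screw_tub: A grey open tub of screws, 85 x 65 x 34 mm. Leave it.
- try_square: A try square, wooden stock 110 mm and steel blade 150 mm, lying flat. Leave it.
Not all that is in view belongs to the job. Leave any orange or turquoise look-alike of the handle alone.

How it is judged:
By the outcome, as a careful person would: the job done as asked, in the order asked, and still so for the second after the job is handed in, while the arm keeps its last pose, push and grip.
It also fails if it takes over 59 s, if anything falls off the work surface, if the arm or the gripper's body presses on something with over 40 N, if the wrist force passes 120 N, or if a joint passes its speed limit or range.

## Working session

There is one attempt and no reset: what is moved stays moved. The work goes in short steps, each a Python script; the robot and the scene stay as the last script left them, time stands still between calls to the robot, and variables do not carry over. Pictures are saved under pics/ and viewed, at most 10 in all, crops included, and the job is handed in when it is done.

```bash
ls; mkdir -p pics; python3 - <<'E'
from plant import *
import cv2,numpy as np
for n in("top","side"):
    im,d=get_image(n); cv2.imwrite(f"pics/{n}0.png",im[:,:,::-1]); np.savez(f"pics/{n}0.npz",im=im,d=d)
    c=get_calibration(n); print(n,np.round(c["intrinsics"],1).tolist(),np.round(c["world_from_camera"],3).tolist())
print(observe())
E
```

```text
pics
top [[379.8, 0.0, 318.9], [0.0, 379.8, 203.8], [0.0, 0.0, 1.0]] [[-0.027, -0.989, 0.148, 0.357], [-0.999, 0.029, 0.012, 0.067], [-0.017, -0.147, -0.989, 1.054], [0.0, 0.0, 0.0, 1.0]]
side [[511.1, 0.0, 307.4], [0.0, 511.1, 200.5], [0.0, 0.0, 1.0]] [[-0.689, -0.567, 0.45, -0.295], [-0.724, 0.534, -0.436, 0.822], [0.007, -0.627, -0.779, 1.441], [0.0, 0.0, 0.0, 1.0]]
{'time_s': 0.1, 'q': array([-1.34310293e+00,  2.21163700e-01,  1.52750429e+00, -2.98775236e-05,
        1.39468219e+00, -1.26106006e-01]), 'joint_velocities': array([-0.00157088, -0.00121319, -0.00148779,  0.00058737,  0.00082456,
       -0.00068066]), 'joint_torque': array([ 7.42034063e-04, -4.98243999e+01, -3.90547657e+01, -2.39511191e-04,
        5.68568023e-03,  8.50331539e-08]), 'eef_pos': array([ 0.21640012, -0.58576159,  0.23029443]), 'tcp_rot': array([-3.13984539e+00, -1.91874775e-04,  3.53804491e-01]), 'ft_force': array([0.61672919, 0.40770427, 0.30351598]), 'torque': array([-0.03572493, -0.03404413,  0.02126484]), 'grasp_force': 0.0, 'opening': 0.0858885421448164}
```

View pics/top0.png

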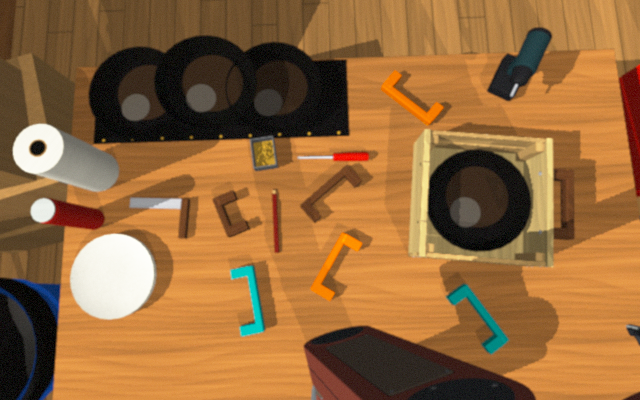

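View pics/side0.png

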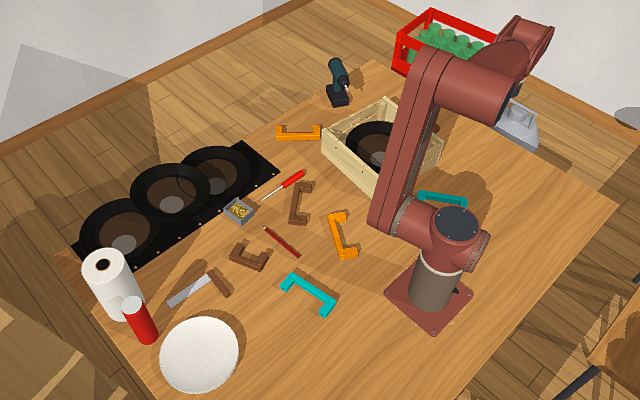

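Top view: two dark-wood bow handles, a longer one at about (332,193) (~67 px ≈ 176 mm) and a shorter one at about (231,213) (~42 px ≈ 116 mm). The orange and turquoise ones are look-alikes. The crate is at (482,198), with its bare end on the left (edge from (428,130) to (411,257)) and the fitted handle at (565,203). The longer dark handle at (332,193) fits, so I'll confirm it in an enlarged crop and measure.

```bash
cat > h.py <<'E'
import numpy as np,cv2
from plant import *
def ray(c,uv,z):
    K,T=np.array(c["intrinsics"]),np.array(c["world_from_camera"])
    uv=np.atleast_2d(uv).astype(float)
    d=(np.linalg.inv(K)@np.c_[uv,np.ones(len(uv))].T).T@T[:3,:3].T
    return T[:3,3]+d*((z-T[2,3])/d[:,2])[:,None]
def dark(im):
    h=cv2.cvtColor(im,cv2.COLOR_RGB2HSV).astype(int)
    return (((h[...,0]<14)|(h[...,0]>172))&(h[...,1]>80)&(h[...,1]<215)&(h[...,2]<130)&(h[...,2]>35)).astype(np.uint8)
E
python3 - <<'E'
from h import *
z=np.load("pics/top0.npz");im,d=z["im"],z["d"];c=get_calibration("top")
m=dark(im);n,l,s,ce=cv2.connectedComponentsWithStats(m)
for i in range(1,n):
    if s[i,4]>200 and s[i,1]<300:
        q=cv2.boxPoints(cv2.minAreaRect(np.argwhere(l==i)[:,::-1].astype(np.float32)))
        print(s[i],ce[i].round(1),ray(c,q,.028)[:,:2].round(4).tolist(),im[l==i].mean(0).round())
a=cv2.resize(im[150:240,195:375],None,fx=4.4,fy=4.4,interpolation=cv2.INTER_CUBIC)[:,:,::-1]
a=cv2.resize(a,(400,200)) if 0 else a
b=cv2.resize(im[120:270,395:445],None,fx=2.64,fy=2.64,interpolation=cv2.INTER_CUBIC)[:,:,::-1]
a=cv2.resize(a,(600,300)); out=np.zeros((590,800,3),np.uint8); out[:300,:600]=a
b=cv2.resize(im[120:270,395:445],(195,585),interpolation=cv2.INTER_CUBIC)[:,:,::-1]; out[:585,603:798]=b
mm=cv2.resize(m[150:240,195:375]*255,(570,285)); out[303:588,:570]=mm[...,None]
cv2.imwrite("pics/crop1.png",out)
E
```

```text
[182  55  61  53 872] [214.2  78.4] [[0.8566, 0.4792], [0.9903, 0.4316], [0.9142, 0.267], [0.7833, 0.3169]] [55. 38. 28.]
[282  63  26  52 409] [294.5  88. ] [[0.7712, 0.1797], [0.9259, 0.1633], [0.9165, 0.0968], [0.7623, 0.1145]] [51. 35. 26.]
[118  65  47  55 518] [144.7  89.9] [[0.9201, 0.6625], [0.9382, 0.5447], [0.7747, 0.5117], [0.7571, 0.6269]] [57. 40. 29.]
[301 166  61  56 680] [329.8 189.8] [[0.5075, 0.1332], [0.6213, -0.0053], [0.5714, -0.044], [0.4591, 0.0941]] [110.  67.  37.]
[ 447  166   62   62 1109] [481.2 193.2] [[0.5548, -0.2599], [0.6355, -0.3757], [0.4932, -0.4638], [0.4155, -0.3495]] [57. 40. 29.]
[554 168  21  72 911] [565.7 202.7] [[0.5899, -0.5674], [0.5882, -0.6216], [0.3947, -0.5974], [0.3962, -0.5446]] [97. 59. 34.]
[214 191  36  46 563] [229.1 214.4] [[0.534, 0.3722], [0.5563, 0.3129], [0.4474, 0.2698], [0.4257, 0.3283]] [107.  65.  36.]
[180 198  10  40 255] [184.1 217.7] [[0.4308, 0.4621], [0.5384, 0.4563], [0.5358, 0.4331], [0.4284, 0.4391]] [107.  65.  37.]
```

View pics/crop1.png

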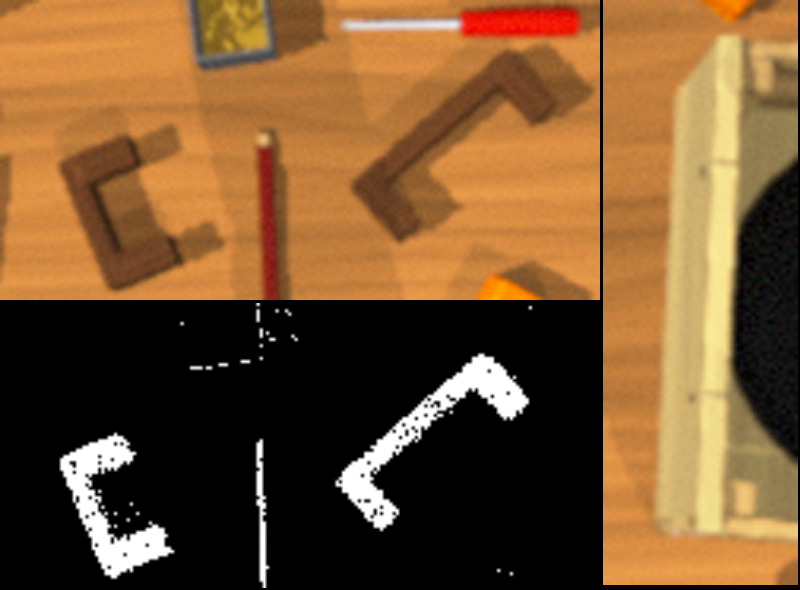

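The crop confirms it: the right-hand handle (~67 px long, feet pointing down-right) is the longer one. The holes are at about image (420.4,164.1) and (417.6,221.8), with ticks at (425.5,161) and (422.9,220).

```bash
python3 - <<'E'
from h import *
from scipy.spatial.transform import Rotation as R
c=get_calibration("top")
H=ray(c,[[420.4,164.1],[417.6,221.8]],.095);T=ray(c,[[425.5,161],[422.9,220]],.125)
print(H.round(4),T.round(4))
for P in(H,T):
    dx=P[0]-P[1];print(np.linalg.norm(dx),np.arctan2(dx[1],dx[0]),P.mean(0).round(4))
yaw=np.arctan2(*(H[0]-H[1])[[1,0]]);ny=np.array([-np.sin(yaw),np.cos(yaw)])
o=observe();w=get_calibration("wrist");W=np.array(w["world_from_camera"])
Rt=R.from_euler("xyz",o["tcp_rot"]).as_matrix()
print("cam in tool",(Rt.T@(W[:3,3]-o["eef_pos"])).round(4),(Rt.T@W[:3,:3]).round(3).tolist(),np.round(w["intrinsics"],1).tolist())
g=H.mean(0)[:2]+.052*ny
for y0 in(0,np.pi):
    for p,y in(([.5566,.0578,.15],-.89),([.5566,.0578,.005],-.89),([*g,.09],yaw)):
        q=inverse_kinematics(p,[np.pi,0,y+y0]);print(p,y+y0,None if q is None else np.round(q,2))
E
```

```text
[[ 0.5956 -0.1858  0.095 ]
 [ 0.4464 -0.1689  0.095 ]] [[ 0.5957 -0.1911  0.125 ]
 [ 0.4476 -0.1747  0.125 ]]
0.1501588196290891 -0.1132123650295817 [ 0.521  -0.1773  0.095 ]
0.14896334519892246 -0.11080104973469154 [ 0.5217 -0.1829  0.125 ]
cam in tool [ 0.078   0.0002 -0.1432] [[0.0, -0.953, -0.303], [1.0, -0.0, 0.001], [-0.001, -0.303, 0.953]] [[347.2, 0.0, 321.4], [0.0, 347.2, 194.9], [0.0, 0.0, 1.0]]
[0.5566, 0.0578, 0.15] -0.89 [-0.04  0.14  1.78 -0.    1.23  2.42]
[0.5566, 0.0578, 0.005] -0.89 [-0.04  0.34  1.85 -0.    0.95  2.42]
[np.float64(0.5268889456280124), np.float64(-0.125666473628733), 0.09] -0.1132123650295817 [-0.38  0.17  1.87 -0.    1.11  1.3 ]
[0.5566, 0.0578, 0.15] 2.251592653589793 [-0.04  0.14  1.78  0.    1.23 -0.72]
[0.5566, 0.0578, 0.005] 2.251592653589793 [-0.04  0.34  1.85  0.    0.95 -0.72]
[np.float64(0.5268889456280124), np.float64(-0.125666473628733), 0.09] 3.0283802885602116 [-0.38  0.17  1.87  0.    1.11 -1.84]
```

```bash
python3 - <<'E'
from h import *
out=[]
for k,(p,y) in enumerate((([.53,-.09,.24],np.pi/2-.113),([.5566,.0578,.20],np.pi-.89))):
    movep(p,[np.pi,0,y]);hold(.3)
    c=get_calibration("wrist");im,d=get_image("wrist")
    np.savez(f"pics/w{k}.npz",im=im,d=d,K=c["intrinsics"],T=c["world_from_camera"])
    out.append(im)
print(observe()["time_s"],observe()["ft_force"])
cv2.imwrite("pics/w0.png",out[0][:,:,::-1]);cv2.imwrite("pics/w1.png",out[1][:,:,::-1])
E
```

```text
3.575 [0.44824697 0.03601904 0.15213482]
```

View pics/w0.png

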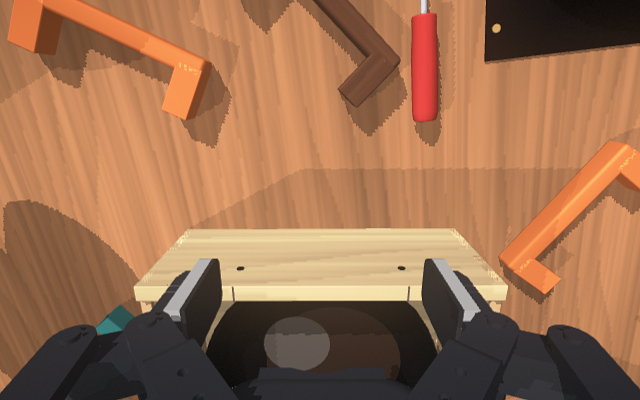

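View pics/w1.png

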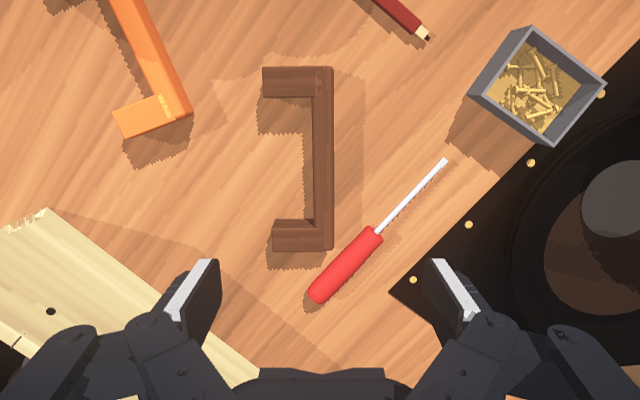

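The wrist view of the panel shows its two holes at about (240,268) and (402,268). The second view shows the long handle's bar vertical at u≈323, from v≈66 to 240, with its feet to the left; the screwdriver lies near its lower right end, clear of the bar's middle.

```bash
python3 - <<'E'
from h import *
z=np.load("pics/w0.npz");c={"intrinsics":z["K"],"world_from_camera":z["T"]}
g=cv2.cvtColor(z["im"],cv2.COLOR_RGB2GRAY)
P=[]
for u,v in((240,268),(402,268)):
    a=g[v-8:v+9,u-9:u+10].astype(float);w=np.clip(110-a,0,None);yy,xx=np.mgrid[v-8:v+9,u-9:u+10];P.append([(w*xx).sum()/w.sum(),(w*yy).sum()/w.sum()])
H=ray(c,P,.095);dx=H[1]-H[0];print("holes px",np.round(P,1),H.round(4),H.mean(0).round(4),np.linalg.norm(dx),np.arctan2(dx[1],dx[0]))
def cloud(z):
    v,u=np.mgrid[:400,:640];K=z["K"];d=z["d"]
    p=np.stack([(u-K[0,2])/K[0,0]*d,(v-K[1,2])/K[1,1]*d,d],-1)
    return p@z["T"][:3,:3].T+z["T"][:3,3]
C=cloud(z)  # panel plane: points in hole row neighbourhood
s=C[245:280,250:390].reshape(-1,3);s=s[(s[:,2]>.03)&(s[:,2]<.12)]
m=s.mean(0);n=np.linalg.svd(s-m,full_matrices=0)[2][2];n*=np.sign(n[1]);print("panel",m.round(4),n.round(3),"yaw",np.arctan2(-n[0],n[1]),"offset of hole mid",(H.mean(0)-m)@n)
z=np.load("pics/w1.npz");C=cloud(z);m=dark(z["im"]);m[:, :240]=0;m[:,345:]=0;m[255:]=0
t=(m>0)&(C[...,2]>.022)&(C[...,2]<.036)
n,l,st,_=cv2.connectedComponentsWithStats(t.astype(np.uint8));i=1+st[1:,4].argmax();t=l==i
print(st[i],np.median(C[t][:,2]))
p=C[t][:,:2].astype(np.float32);r=cv2.minAreaRect(p);b=cv2.boxPoints(r);print(r,b.round(4).tolist())
# feature px in handle-aligned frame
yaw=-.89
for it in range(3):
    X=np.array([np.cos(yaw),np.sin(yaw)]);Y=np.array([-X[1],X[0]]);a,bb=p@X,p@Y
    bm=bb.max();bar=(bb>bm-.018)&(bb<bm+1)
    xs=a[bar];k=(xs>xs.min()+.035)&(xs<xs.max()-.035);f=np.polyfit(xs[k],bb[bar][k],1);yaw+=np.arctan(f[0])
x0,x1=np.percentile(a[bar],[.5,99.5]);y0,y1=np.percentile(bb[bar][k],[1,99])
print("yaw",yaw,"len",x1-x0,"thick",y1-y0,"depth",np.ptp(bb),"grip",X*(x0+x1)/2+Y*(y0+y1)/2)
E
```

```text
holes px [[240.  268.1]
 [401.  267.9]] [[ 0.4453 -0.1673  0.095 ]
 [ 0.5947 -0.1843  0.095 ]] [ 0.52   -0.1758  0.095 ] 0.15039566877739188 -0.11290363045510375
panel [ 0.519  -0.1751  0.0834] [0.111 0.994 0.   ] yaw -0.11141975865857279 offset of hole mid -0.0005341573615582132
[332  70   2 177 344] 0.026709604931232617
((0.5619573593139648, 0.06753731518983841), (0.001125249546021223, 0.16680994629859924), 39.451541900634766) [[0.5084999799728394, 0.1316000074148178], [0.6144999861717224, 0.00279999990016222], [0.6154000163078308, 0.0035000001080334187], [0.5094000101089478, 0.13230000436306]]
yaw -0.8826937151188449 len 0.16551865720870776 thick 0.0010688793497000137 depth 0.001136812541872978 grip [0.56207687 0.0673944 ]
```

```bash
python3 - <<'E'
from h import *
z=np.load("pics/w1.npz");v,u=np.mgrid[:400,:640];K=z["K"];d=z["d"]
C=np.stack([(u-K[0,2])/K[0,0]*d,(v-K[1,2])/K[1,1]*d,d],-1)@z["T"][:3,:3].T+z["T"][:3,3]
t=(C[...,2]>.0255)&(C[...,2]<.032)&(u>240)&(u<345)&(v<258)
n,l,st,_=cv2.connectedComponentsWithStats(t.astype(np.uint8));i=1+st[1:,4].argmax();t=l==i
p=C[t][:,:2];print(st[i],np.median(C[t][:,2]));r=cv2.minAreaRect(p.astype(np.float32));print(r,cv2.boxPoints(r).round(4).tolist())
yaw=-.88
for it in range(3):
    X=np.array([np.cos(yaw),np.sin(yaw)]);Y=np.array([-X[1],X[0]]);a,b=p@X,p@Y
    mid=abs(a-(a.max()+a.min())/2)<.055;f=np.polyfit(a[mid],b[mid],1);yaw+=np.arctan(f[0])
x0,x1=a.min(),a.max();y0,y1=np.percentile(b[mid],[1,99])
print("yaw",yaw,"len",x1-x0,"thick",y1-y0,"depth",np.ptp(b),"grip",X*(x0+x1)/2+Y*(y0+y1)/2)
E
```

```text
[ 262   65   72  187 6365] 0.028369648096266797
((0.539010226726532, 0.04784013330936432), (0.0615110918879509, 0.17642490565776825), 39.47217559814453) [[0.459199994802475, 0.09640000015497208], [0.5713000297546387, -0.039799999445676804], [0.6187999844551086, -0.000699999975040555], [0.5066999793052673, 0.1354999989271164]]
yaw -0.8818520816638905 len 0.17642485783001463 thick 0.018699440990506355 depth 0.061511139549084604 grip [0.55551656 0.06143371]
```

```bash
python3 - <<'E'
from h import *
y=np.pi-.882;g=[.5554,.0613]
gripper_to(.055,60);movep([*g,.07],[np.pi,0,y])
print(move_l([*g,.004],.06,max_force=8),observe()["eef_pos"])
gripper_to(.0,60);o=observe();print(o["opening"],o["grasp_force"],o["ft_force"])
move_l([*g,.14],.15);hold(.3)
c=get_calibration("wrist");im,d=get_image("wrist");o=observe()
np.savez("pics/w2.npz",im=im,d=d,K=c["intrinsics"],T=c["world_from_camera"],eef=o["eef_pos"],rot=o["tcp_rot"])
cv2.imwrite("pics/w2.png",im[:,:,::-1]);print(o["opening"],o["grasp_force"],o["eef_pos"],o["tcp_rot"],o["time_s"],o["ft_force"],o["torque"])
E
```

```text
False [0.55586606 0.0612854  0.00449777]
0.018827118704033814 59.41725790500641 [ 0.09163841 -0.02613438  2.55706101]
0.019016733111838685 58.871667981147766 [0.55514966 0.06130042 0.13946537] [-3.14092231e+00 -5.75234212e-04  2.25960221e+00] 7.6333 [ 0.94766591 -0.97815282 -1.28693244] [-0.01015717  0.00300545  0.00848374]
```

View pics/w2.png

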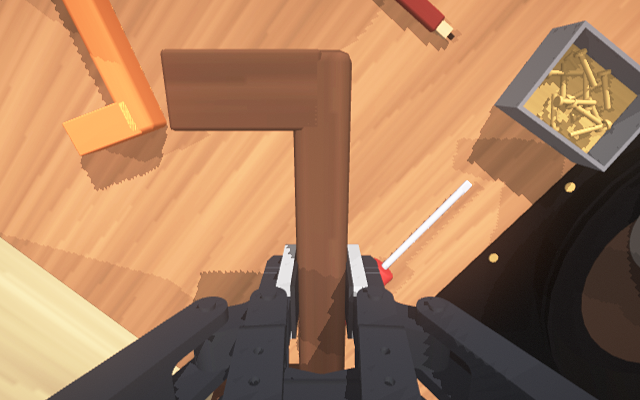

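The handle is held level-looking in the fingers, with its far leg at (165–350, 50–130). Next I measure its pose in the tool frame.

```bash
cat > pose.py <<'E'
from h import *
from scipy.spatial.transform import Rotation as R
def held(f):
    z=np.load(f);v,u=np.mgrid[:400,:640];K=z["K"];d=z["d"]
    C=np.stack([(u-K[0,2])/K[0,0]*d,(v-K[1,2])/K[1,1]*d,d],-1)@z["T"][:3,:3].T+z["T"][:3,3]
    Rt=R.from_euler("xyz",z["rot"]).as_matrix();Q=(C-z["eef"])@Rt   # tool frame
    t=(d>0)&(Q[...,2]>-.036)&(Q[...,2]<-.012)&(Q[...,0]<-.025)&(Q[...,0]>-.1)&(abs(Q[...,1])<.08)
    n,l,st,_=cv2.connectedComponentsWithStats(t.astype(np.uint8));i=1+st[1:,4].argmax();p=Q[l==i]
    A=np.c_[p[:,:2],np.ones(len(p))]
    for _ in range(4):
        s=np.linalg.lstsq(A,p[:,2],rcond=None)[0];k=abs(A@s-p[:,2])<.0015;p,A=p[k],A[k]
    bar=(p[:,0]>-.055);yl,yh=[],[]
    xs=np.arange(-.055,-.028,.003)
    for x in xs:
        q=p[abs(p[:,0]-x)<.0015,1];yl.append(q.min());yh.append(q.max())
    print(len(p),"top plane slopes x,y,z0",s.round(4),"end x",p[:,0].min().round(4),"y range",np.percentile(p[:,1],[.3,99.7]).round(4))
    print("bar y lo/hi",np.mean(yl).round(4),np.mean(yh).round(4),"slopes",np.polyfit(xs,yl,1)[0].round(3),np.polyfit(xs,yh,1)[0].round(3))
    leg=p[p[:,0]<-.066];fy=leg[abs(leg[:,1])>.035]
    print("foot side y",fy[:,1].min(),fy[:,1].max())
    # foot end-face edge and leg direction
    sg=np.sign(np.median(fy[:,1]));print("leg far edge slope",[ (round(y,3),round(p[abs(p[:,1]-y)<.002][:,0].min(),4)) for y in sg*np.arange(0,.05,.01)])
if __name__=="__main__":
    import sys;held(sys.argv[1])
E
python3 pose.py pics/w2.npz
```

```text
Traceback (most recent call last):
  File "pose.py", line 23, in <module>
    import sys;held(sys.argv[1])
               ~~~~^^^^^^^^^^^^^
  File "pose.py", line 15, in held
    q=p[abs(p[:,0]-x)<.0015,1];yl.append(q.min());yh.append(q.max())
                                         ~~~~~^^
ValueError: zero-size array to reduction operation minimum which has no identity
```

```bash
sed -i 's/(Q\[...,2\]>-.036)&(Q\[...,2\]<-.012)/(Q[...,2]>-.030)\&(Q[...,2]<-.019)/; s/^    A=np.c_/    print(len(p),p.min(0).round(3),p.max(0).round(3),np.median(p,0).round(4)); A=np.c_/' pose.py
sed -i 's/        q=p\[abs(p\[:,0\]-x)<.0015,1\];/        q=p[abs(p[:,0]-x)<.0015,1]\n        if len(q)==0: yl.append(np.nan);yh.append(np.nan);continue\n        /' pose.py
python3 pose.py pics/w2.npz
```

```text
1337 [-0.043 -0.01  -0.025] [-0.025  0.01  -0.019] [-0.0327 -0.     -0.0236]
1195 top plane slopes x,y,z0 [-0.0048  0.0042 -0.0238] end x -0.0421 y range [-0.0089  0.0091]
bar y lo/hi nan nan slopes nan nanTraceback (most recent call last):
  File "pose.py", line 25, in <module>
    import sys;held(sys.argv[1])
               ~~~~^^^^^^^^^^^^^
  File "pose.py", line 21, in held
    print("foot side y",fy[:,1].min(),fy[:,1].max())
                        ~~~~~~~~~~~^^
    return umr_minimum(a, axis, None, out, keepdims, initial, where)
ValueError: zero-size array to reduction operation minimum which has no identity
```

Depth stops short here because the handle is too close, so I'll cast the outline edges onto the known top plane (18 mm of level bar, z = -23.8 mm in the tool frame).

```bash
cat > pose.py <<'E'
from h import *
from scipy.spatial.transform import Rotation as R
def held(f,zt=-.0238):
    z=np.load(f);Rt=R.from_euler("xyz",z["rot"]).as_matrix()
    T=np.eye(4);T[:3,:3]=Rt.T@z["T"][:3,:3];T[:3,3]=Rt.T@(z["T"][:3,3]-z["eef"])
    c={"intrinsics":z["K"],"world_from_camera":T};g=cv2.GaussianBlur(cv2.cvtColor(z["im"],cv2.COLOR_RGB2GRAY),(3,3),0)
    gx=abs(cv2.Sobel(g,cv2.CV_32F,1,0));gy=abs(cv2.Sobel(g,cv2.CV_32F,0,1))
    E={"foot":[(a+gx[v,a:b].argmax(),v) for a,b in[(152,182)] for v in range(60,122,2)],
       "end":[(u,38+gy[38:62,u].argmax()) for u in range(185,325,4)],
       "barL":[(280+gx[v,280:310].argmax(),v) for v in range(145,235,3)],
       "barR":[(336+gx[v,336:362].argmax(),v) for v in range(80,235,3)]}
    for k,e in E.items():
        p=ray(c,e,zt);i=1 if k=="end" else 0;x,y=(p[:,1],p[:,0]) if k=="end" else (p[:,0],p[:,1])
        m=np.ones(len(x),bool)
        for _ in range(5):
            f=np.polyfit(x[m],y[m],1);r=abs(np.polyval(f,x)-y);m=r<max(2*np.median(r),4e-4)
        print(k,"slope %.4f mean %.4f at %.4f n=%d/%d res %.5f"%(f[0],y[m].mean(),x[m].mean(),m.sum(),len(m),r[m].mean()))
import sys;held(sys.argv[1])
E
python3 pose.py pics/w2.npz
```

```text
foot slope 0.0019 mean -0.0514 at 0.0755 n=31/31 res 0.00008
end slope 0.0001 mean 0.0881 at -0.0216 n=35/35 res 0.00000
barL slope -0.0003 mean -0.0096 at 0.0416 n=30/30 res 0.00009
barR slope -0.0005 mean 0.0098 at 0.0528 n=52/52 res 0.00009
```

The handle sits centred and aligned: end at x = 88.1 mm (ideal 88), feet 51.4 mm from the bar centre, yaw error near 0. I'll carry it to a standoff and take a check picture before contact.

```bash
cat > tgt.py <<'E'
from h import *
yaw=-.112;n=np.array([-np.sin(yaw),np.cos(yaw),0]);X=np.array([np.cos(yaw),np.sin(yaw),0])
Hm=np.array([.5202,-.1759,.0853]);rot=[np.pi,0,np.pi+yaw]
at=lambda gap:Hm+n*(.0517+gap)
E
python3 - <<'E'
from tgt import *
p=at(.06);movep([p[0],p[1],.16],rot);move_l(p,.15);move_l(at(.02),.06);hold(.4)
c=get_calibration("wrist");im,d=get_image("wrist");o=observe()
np.savez("pics/w3.npz",im=im,d=d,K=c["intrinsics"],T=c["world_from_camera"],eef=o["eef_pos"],rot=o["tcp_rot"])
im2,_=get_image("top")
a=np.vstack([im[:,:,::-1],cv2.resize(im2[120:270,370:610,::-1],(640,400))[:200]])
cv2.imwrite("pics/w3.png",cv2.resize(a,(640,600)))
print(o["eef_pos"]-at(.02),o["tcp_rot"]-rot,o["time_s"],o["ft_force"],o["torque"],o["opening"])
E
```

```text
[ 1.01403903e-05  1.50530540e-04 -7.50220775e-07] [-6.28318339e+00 -3.89987781e-05  2.82240534e-04] 10.5 [ 0.26478103  1.19927024 -0.24942101] [ 0.01972872  0.02142317 -0.03432986] 0.01929788948230246
```

View pics/w3.png

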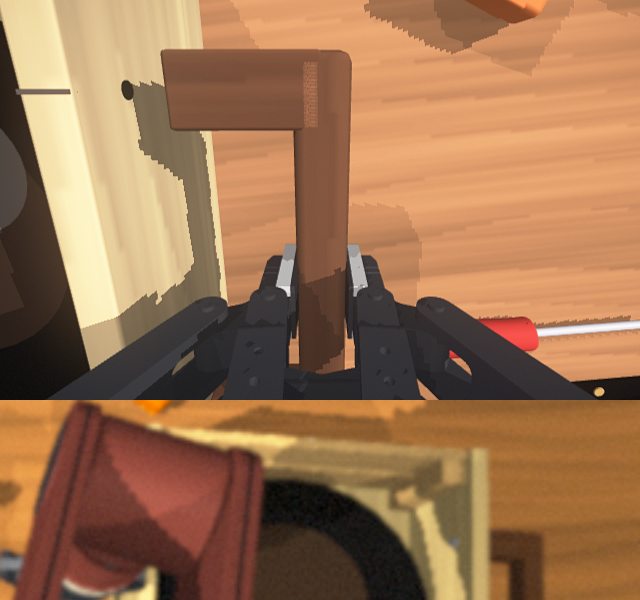

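The near hole is at (127,90), its tick at (43,91), and the foot spans v 50–129. I'll compare hole and foot in the tool frame.

```bash
python3 - <<'E'
from tgt import *
z=np.load("pics/w3.npz");c={"intrinsics":z["K"],"world_from_camera":z["T"]}
g=cv2.cvtColor(z["im"],cv2.COLOR_RGB2GRAY).astype(float);w=np.clip(90-g[78:103,117:134],0,None);w[:,14:]=0
yy,xx=np.mgrid[78:103,117:134];uv=[(w*xx).sum()/w.sum(),(w*yy).sum()/w.sum()]
h=ray(c,[uv],.095)[0];t=ray(c,[[43,91.5]],.125)[0]
for q in(h,t):print(uv,q,"along -X from tool:",-(q-z["eef"])@X,"normal",(q-z["eef"])@n)
E
python3 pose.py pics/w3.npz
```

```text
[np.float64(126.21992447401547), np.float64(89.38392375472037)] [ 0.44520803 -0.16752793  0.095     ] along -X from tool: 0.0754510810055168 normal -0.07191265455664375
[np.float64(126.21992447401547), np.float64(89.38392375472037)] [ 0.44448944 -0.17523428  0.125     ] along -X from tool: 0.07530385729919278 normal -0.0796510415816643
foot slope 0.0085 mean -0.0517 at 0.0754 n=31/31 res 0.00008
end slope 0.0001 mean 0.0880 at -0.0218 n=35/35 res 0.00000
barL slope -0.0004 mean -0.0098 at 0.0414 n=30/30 res 0.00009
barR slope -0.0001 mean 0.0096 at 0.0527 n=52/52 res 0.00009
```

Within 0.4 mm. Next is the gentle approach, then the push servo.

```bash
cat > push.py <<'E'
from tgt import *
Hm-=.0003*X
move_l(at(.02),.05);hold(.5)
f0=np.mean([(hold(.05),observe()["ft_force"])[1] for _ in range(6)],0);t0=observe()["torque"]
F=lambda k=4:np.mean([(hold(.05),observe()["ft_force"])[1] for _ in range(k)],0)-f0
move_l(at(.005),.04)
print("contact",move_l(at(-.006),.012,max_force=2.5),observe()["eef_pos"]-at(0),"gap",(observe()["eef_pos"]-at(0))@n,"F",F())
g=(observe()["eef_pos"]-at(0))@n
for i in range(25):
    f=F(3)@n
    print(round(g*1e3,2),round(f,2),end=" | ")
    if abs(f-12)<.5: break
    g-=np.clip((12-f)*4e-5,-.0004,.0004);move_l(at(g),.01);hold(.1)
hold(.6);f=F();o=observe()
print("\nF normal,tang,z",f@n,f@X,f[2],"torque",o["torque"]-t0,o["opening"],o["grasp_force"],o["time_s"],(o["eef_pos"]-at(0))@n,(o["eef_pos"]-at(0))@X,o["tcp_rot"])
np.savez("pics/st.npz",f0=f0,g=g)
E
python3 push.py
```

```text
contact True [-0.00046733  0.00090414 -0.00062449] gap 0.0008462415963528327 F [ 0.2264157  -0.10249366 -0.01314566]
1.07 0.01 | 0.67 0.81 | 0.27 5.31 | -0.0 5.88 | -0.25 7.27 | -0.44 7.67 | -0.61 8.04 | -0.77 9.16 | -0.88 9.99 | -0.96 9.73 | -1.05 9.79 | -1.14 10.62 | -1.2 10.73 | -1.25 11.16 | -1.28 10.66 | -1.33 11.49 | -1.35 11.76 | 
F normal,tang,z 11.334387343908539 0.24376856104114974 3.194975771620425 torque [ 1.60719789 -0.28908668 -0.02778541] 0.01911344649308162 59.616649746894836 21.8417 0.0007053002947935461 3.980394071874569e-05 [ 3.13726899e+00 -2.08265950e-03  3.02991888e+00]
```

```bash
python3 - <<'E'
from tgt import *
Hm-=.0003*X;s=np.load("pics/st.npz");f0=s["f0"];g=float(s["g"])-.00004
move_l(at(g),.01)
L=[]
for i in range(45):
    hold(.1);L.append((observe()["ft_force"]-f0)@n)
print(np.round([np.mean(L[i:i+5]) for i in range(0,45,5)],2),np.std(L))
c=get_calibration("wrist");im,d=get_image("wrist");o=observe()
np.savez("pics/w4.npz",im=im,d=d,K=c["intrinsics"],T=c["world_from_camera"],eef=o["eef_pos"],rot=o["tcp_rot"])
cv2.imwrite("pics/w4.png",im[:,:,::-1]);print(o["eef_pos"],o["tcp_rot"],o["ft_force"]-f0,o["time_s"],o["grasp_force"])
E
python3 pose.py pics/w4.npz
```

```text
[11.56 11.73 11.62 11.56 11.86 11.11 11.44 11.88 11.49] 0.5190343153626392
[ 0.52579095 -0.12380592  0.08537718] [ 3.13720502e+00 -2.11157031e-03  3.02990055e+00] [ 1.30534023 11.95327797  2.44767999] 26.6417 59.62452828884125
foot slope 0.0001 mean -0.0517 at 0.0754 n=31/31 res 0.00008
end slope 0.0001 mean 0.0880 at -0.0219 n=35/35 res 0.00000
barL slope 0.0017 mean -0.0097 at 0.0414 n=30/30 res 0.00009
barR slope -0.0027 mean 0.0097 at 0.0527 n=52/52 res 0.00008
```

View pics/w4.png

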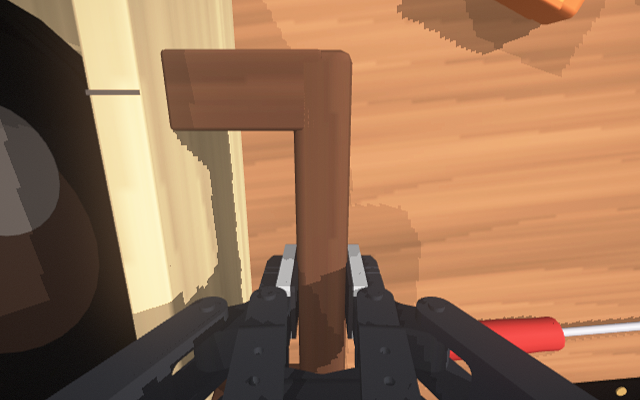

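The foot is flat against the panel and its centre (v≈90) lines up with the tick at (112,92). The push has held steady at about 11.6 N for 4.5 s, so I'm handing in.

```bash
python3 -c "
from plant import *
print(job_done())"
```

```text
the job is handed in; nothing more can be done
None
```

I handed the job in at about 27 s with the longer handle still gripped and pressed against the crate's bare end at about 11.6 N, steady for 4.5 s, level and, at the last check 20 mm off the panel, within about 0.5 mm of centre along the panel over the one hole I could see.

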